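# Sort the misting-line fittings into their trays

### The job

The misting line over the growing racks has been taken apart: sort its fittings into the trays on the bench, the two brass hose couplings into the black tray, the two blue shut-off valves into the white tray and the orange mist nozzle into the green tray. Set each one down gently (do not drop it) so that it stands upright on the tray's floor, as it stands now. Leave the little clay pot and the roll of tape among them where they are.

Things in the scene. Friction and masses are not known exactly. Their poses are not given: they have to be found in the camera images.
- coupling_plain: Brass hose coupling with a barbed brass spout. Stands upright on the bench, loose, about 90 g. Lower part: a round collar 32 mm in diameter from z = 0 to 30 mm (grip here; its ribs stand 0.6 mm proud). Above it the spout, 18 mm in diameter (barbs 21 mm), rises to 52 mm. Origin: centre of the underside; z up along its axis; yaw means nothing.
- coupling_ring: Brass hose coupling with a black rubber ring. Stands upright on the bench, loose, about 90 g. Lower part: a round collar 32 mm in diameter from z = 0 to 30 mm (grip here; its ribs stand 0.6 mm proud). Above it a short brass neck, 24 mm in diameter, rises to 44 mm, with a black rubber ring (27 mm) round it. Origin: centre of the underside; z up along its axis; yaw means nothing.
- valve_red: Blue plastic shut-off valve, red lever on top, upright, loose, about 60 g. Block 30 x 30 mm, 34 mm high, with a stub 18 mm in diameter (collar 23) on its +x and -x sides at 18 mm height, 52 mm over both. Lever 40 mm along x, 10 mm along y, from 39 to 47 mm height (the top). Grip the flat faces on +y and -y, 30 mm apart. Origin: centre of the underside; z up; x along stubs and lever.
- valve_yellow: Blue plastic shut-off valve, yellow lever on top, upright, loose, about 60 g. Block 30 x 30 mm, 34 mm high, with a stub 18 mm in diameter (collar 23) on its +x and -x sides at 18 mm height, 52 mm over both. Lever 40 mm along x, 10 mm along y, from 39 to 47 mm height (the top). Grip the flat faces on +y and -y, 30 mm apart. Origin: centre of the underside; z up; x along stubs and lever.
- nozzle: Orange plastic mist nozzle. Stands upright on the bench; loose, 40 g. Round, 30 mm in diameter from z = 0 to 30 mm (the place to grip), then a cone narrowing to 14 mm at 46 mm, with a small steel tip up to 49 mm. Origin: centre of the underside; z up along its axis; its yaw means nothing.
- tray_black: Black plastic sorting tray, fixed to the bench: open on top, inside 150 mm (x) by 170 mm (y), walls 4 mm thick and 30 mm high above the bench, flat floor 4 mm thick (its upper side at z = 4 mm); a rim lip adds 4 mm all round outside. Empty at the start. Origin: centre of the underside, on the bench; z up, x the shorter side.
- tray_white: White plastic sorting tray, fixed to the bench: open on top, inside 150 mm (x) by 170 mm (y), walls 4 mm thick and 30 mm high above the bench, flat floor 4 mm thick (its upper side at z = 4 mm); a rim lip adds 4 mm all round outside. Empty at the start. Origin: centre of the underside, on the bench; z up, x the shorter side.
- tray_green: Green plastic sorting tray, fixed to the bench: open on top, inside 150 mm (x) by 170 mm (y), walls 4 mm thick and 30 mm high above the bench, flat floor 4 mm thick (its upper side at z = 4 mm); a rim lip adds 4 mm all round outside. Empty at the start. Origin: centre of the underside, on the bench; z up, x the shorter side.
- clay_pot: Small empty terracotta pot standing loose among the fittings, 59 mm in diameter at its rim, 56 mm high. Not to be moved. Origin: centre of the underside.
- tape_roll: Grey roll of tape lying flat and loose among the fittings, 60 mm in diameter, 19 mm high, with a 40 mm hole. Not to be moved. Origin: centre of the underside.

How it is judged:
By the outcome, as a careful person would: the job done as asked, in the order asked, and still so for the second after the job is handed in, with the robot touching nothing.
It also fails if it takes over 99 s, if anything falls off the work surface, if the arm or the gripper's body presses on something with over 40 N, if the wrist force passes 120 N, or if a joint passes its speed limit or range.

### The arm

A 6-joint arm with a two-finger parallel gripper is mounted at the origin on the work surface. World frame = base frame: x ahead of the robot, y to its left, z up, the work surface at z = 0. Lengths are in m, angles in rad, forces in N, time in s.
With the tool pointing down it reaches from about 0.275 to 0.875 m from the base axis. Payload 12.5 kg.
Tool frame: the origin (TCP) lies on the centre line of the jaws, within the pads' length; the fingertips stand r.finger_overhang ahead of it and the grasp point (between the pads) lies 3 mm ahead of it (r.finger_overhang is the distance from the TCP to the fingertips, in m); z points along the fingers, y is the direction in which the jaws open and shut (so a half turn about z gives the same grasp; the last joint's range is limited). The gripper opens to 85 mm and grips with 20 to 120 N. Pads are 22 mm wide; open, the fingers measure 114 mm over their backs; the gripper's body (76 mm by 85 mm) begins 54 mm behind the grasp point. The pads swing forward as they close: fully open they stand 13 mm farther back than shut.
Start: joints at [-0.085, 0.351, 1.652, -0, 1.139, -0.085], TCP at [0.55, 0, 0.253] pointing down, gripper open.
Joint ranges: [-2.75, 2.75], [-0.79, 2.1], [0.01, 2.65], [-1.57, 4.71], [0.07, 3.14], [-2.87, 2.87]. Speed limits (rad/s): [2.22, 2.22, 2.79, 3.14, 3.14, 3.14].

### API

Orientations are given as a unit quaternion [x, y, z, w].
In Python, from cell import r, optics gives the robot as it stands. The module is installed in compiled form; this text tells all that it offers. Calls block until the motion is done:
- r.move_to(position, orientation): joint-space move of the TCP to a pose.
- r.move_linear(position, rot=None, vel=0.15): straight line of the TCP; rot=None keeps the orientation; vel is the mean speed in m/s.
- r.set_joints(angles): joint-space move.
- r.set_gripper(opening, squeeze=None): opening from 0.0 (shut) to 1.0 (fully open); squeeze is the grip in N (None keeps the last); returns when the fingers have stopped.
- r.sleep(seconds).
- r.inverse_kinematics(position, orientation): joint angles nearest the present ones, or None.
- optics.get_image(name): name is "scene" or "side" or "wrist"; returns a dict with "pixels" (420x560x3 uint8, red, green, blue), "depth" (420x560 float32, m along the optical axis (not along the pixel's ray), 0 where there is no reading), "fx", "fy", "cx", "cy" (pixels), "D" ([k1, k2, p1, p2, k3] as OpenCV has them; the pictures are not rectified), "camera_from_world" (4x4, takes a point from world to camera coordinates); the wrist camera has in their place "mount" (4x4, takes a point from camera to tool coordinates, whose origin is the TCP and whose axes are the flange's). Camera axes: x right, y down, z forward; pixel columns grow to the right and rows downward; lengths in m; the calibration is good to about 2 mm. A picture is of the moment at which its call begins: read the wrist's pose just before it.
A pose or a line that the arm cannot do raises r.PlanningError and nothing moves.
- r.hand_in(): hands the job in, once; it reports no verdict.
Readings, each from a call of its own:
- r.current_t(): time.
- r.current_q(): joint angles.
- r.current_qvel(): joint speeds.
- r.current_effort(): joint torques, N m.
- r.current_tool_pos(): TCP position.
- r.current_ee_rot(): TCP orientation.
- r.current_contact_force(): force on the tool from outside, world axes, zero at the start.
- r.current_torque(): the same for the moment, N m.
- r.current_opening(): opening from 0.0 (shut) to 1.0 (fully open).
Only numpy, scipy, OpenCV 4.12 (cv2) and the standard library are available. Lean on these libraries where they do the work, as an engineer would, in place of code of your own. Each camera call takes 0.05 s, during which the arm holds its last target.

## Working session

There is one attempt and no reset: what is moved stays moved. The work goes in short steps, each a Python script; the robot and the scene stay as the last script left them, time stands still between calls to the robot, and variables do not carry over. Pictures are saved under pics/ and viewed, and the job is handed in when it is done.

```bash
mkdir -p pics; ls; python3 - <<'E'
from cell import r, optics
import cv2, numpy as np
for n in ["scene","side","wrist"]:
    d=optics.get_image(n); np.savez("pics/%s0.npz"%n,**{k:v for k,v in d.items()})
    cv2.imwrite("pics/%s0.png"%n,d["pixels"][:,:,::-1])
    print(n,[ (k,np.round(v,3).tolist()) for k,v in d.items() if k not in("pixels","depth")], (d["depth"]>0).mean())
print(r.current_t(), r.finger_overhang, r.current_tool_pos(), r.current_ee_rot())
E
```

```text
pics
scene [('fx', 491.15), ('fy', 491.15), ('cx', 292.477), ('cy', 206.539), ('D', [0.006, 0.0, 0.0, 0.0, 0.0]), ('camera_from_world', [[-0.186, 0.983, -0.002, 0.104], [0.824, 0.155, -0.546, -0.413], [-0.536, -0.103, -0.838, 1.385], [0.0, 0.0, 0.0, 1.0]])] 0.9959608843537415
side [('fx', 463.98), ('fy', 463.98), ('cx', 281.32), ('cy', 209.789), ('D', [-0.085, 0.0, 0.0, 0.0, 0.0]), ('camera_from_world', [[0.701, -0.713, 0.004, -0.373], [-0.461, -0.457, -0.761, 0.262], [0.545, 0.532, -0.648, 0.82], [0.0, 0.0, 0.0, 1.0]])] 0.9957568027210885
wrist [('fx', 299.217), ('fy', 299.217), ('cx', 285.08), ('cy', 207.201), ('D', [-0.038, 0.0, 0.0, 0.0, 0.0]), ('mount', [[-0.0, -0.945, -0.327, 0.085], [1.0, -0.0, 0.0, 0.001], [-0.0, -0.327, 0.945, -0.122], [0.0, 0.0, 0.0, 1.0]])] 0.9960841836734694
0.15 0.022 [5.49776535e-01 6.03984055e-05 2.52893505e-01] [ 7.07103457e-01  7.07109966e-01 -2.79523607e-04 -3.46403573e-04]
```

View pics/scene0.png

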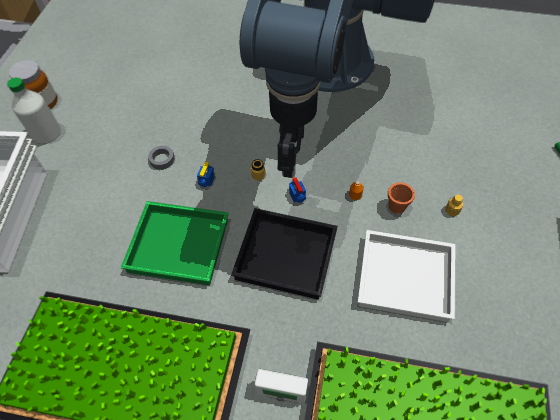

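View pics/side0.png

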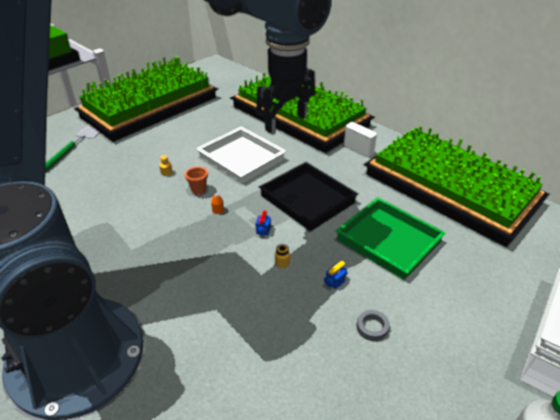

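View pics/wrist0.png

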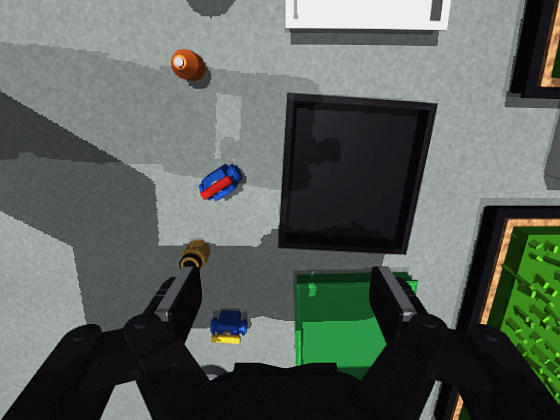

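Seen from the scene camera, the fittings are at these pixels: tape (161,157), yellow valve (205,176), ring coupling (258,169), red valve (297,190), nozzle (355,190), pot (400,198) and plain coupling (455,205). The trays are green (177,242), black (285,252) and white (407,275). Next I'll measure positions from both fixed views.

```bash
cat > vis.py <<'E'
import cv2, numpy as np
from scipy import ndimage
def cloud(d, T=None):
    """world point per pixel from depth; T world_from_camera"""
    h,w=d["depth"].shape
    K=np.array([[d["fx"],0,d["cx"]],[0,d["fy"],d["cy"]],[0,0,1.]])
    u,v=np.meshgrid(np.arange(w),np.arange(h))
    n=cv2.undistortPoints(np.stack([u,v],-1).reshape(-1,1,2).astype(np.float64),K,np.array(d["D"])).reshape(h,w,2)
    z=d["depth"].astype(float)
    P=np.stack([n[...,0]*z,n[...,1]*z,z],-1)
    if T is None: T=np.linalg.inv(d["camera_from_world"])
    return P@T[:3,:3].T+T[:3,3]
def hsv(d): return cv2.cvtColor(d["pixels"],cv2.COLOR_RGB2HSV)
R={'brass':((16,90,40),(26,255,255)),'blue':((105,120,40),(125,255,255)),'orange':((7,190,90),(13,255,255)),
 'red':((172,150,60),(4,255,255)),'yellow':((24,170,90),(31,255,255))}
def mask(d,c):
    H=hsv(d);lo,hi=R[c]
    if lo[0]>hi[0]: return cv2.inRange(H,lo,(180,255,255))|cv2.inRange(H,(0,)+lo[1:],hi)
    return cv2.inRange(H,lo,hi)
def blobs(d,c,T=None,minpx=12):
    P=cloud(d,T); m=mask(d,c); n,l,s,cen=cv2.connectedComponentsWithStats(m)
    out=[]
    for i in range(1,n):
        if s[i,4]<minpx: continue
        q=P[l==i]; q=q[d["depth"][l==i]>0]
        if len(q): out.append((cen[i],s[i,4],q))
    return out
E
python3 - <<'E'
from vis import *
for n in ["scene","side"]:
    d=dict(np.load("pics/%s0.npz"%n))
    for c in R:
        for cen,a,q in blobs(d,c):
            m=np.median(q,0)
            if 0.25<m[0]<.8 and m[2]<.08: print(n,c,cen.round(0),a,'mid',((q.min(0)+q.max(0))/2).round(3),'min',q.min(0).round(3),'max',q.max(0).round(3))
    P=cloud(d); H=hsv(d)
    for nm,px in dict(scene=dict(green=(150,255),black=(285,252),white=(407,275),bench=(330,220)),side=dict(green=(390,240),black=(308,195),white=(240,155),bench=(200,220)))[n].items(): print(n,nm,P[px[1],px[0]].round(4),H[px[1],px[0]])
    print([H[y,x].tolist() for x,y in [(355,190),(400,208),(455,205),(258,173),(297,185),(205,168)]] if n=='scene' else [H[y,x].tolist() for x,y in [(217,205),(197,185),(165,168),(282,260),(264,216),(338,268)]])
E
```

```text
scene brass [258. 171.] 189 mid [ 0.433 -0.107  0.023] min [ 0.418 -0.122 -0.003] max [ 0.448 -0.091  0.048]
scene brass [205. 168.] 41 mid [ 0.47  -0.222  0.043] min [ 0.45  -0.227  0.037] max [ 0.489 -0.217  0.05 ]
scene brass [454. 205.] 281 mid [0.431 0.343 0.026] min [ 0.397  0.327 -0.003] max [0.465 0.359 0.055]
scene blue [206. 177.] 234 mid [ 0.471 -0.223  0.019] min [ 0.445 -0.238  0.   ] max [ 0.497 -0.207  0.037]
scene blue [297. 193.] 220 mid [ 0.477 -0.007  0.019] min [ 0.455 -0.028  0.   ] max [0.499 0.015 0.038]
scene red [297. 185.] 63 mid [ 0.474 -0.006  0.046] min [ 0.457 -0.018  0.042] max [0.492 0.005 0.05 ]
scene yellow [204. 169.] 60 mid [ 0.47  -0.223  0.045] min [ 0.45  -0.227  0.04 ] max [ 0.489 -0.218  0.051]
scene green [ 0.6841 -0.2843  0.0062] [ 69 201 152]
scene black [ 0.6225 -0.0046  0.003 ] [110  22  35]
scene white [0.629  0.2543 0.0044] [ 90   1 235]
scene bench [0.5241 0.0782 0.001 ] [ 71  14 141]
[[15, 255, 154], [10, 175, 73], [21, 173, 99], [21, 181, 89], [1, 235, 182], [28, 255, 234]]
side brass [135. 111.] 311 mid [0.616 0.744 0.022] min [ 0.4
[... 573 characters left out ...]
e orange [196. 177.] 220 mid [0.454 0.222 0.033] min [0.428 0.193 0.008] max [0.481 0.251 0.058]
side orange [217. 205.] 150 mid [0.436 0.122 0.025] min [0.426 0.11  0.002] max [0.446 0.133 0.048]
side red [263. 217.] 46 mid [ 0.466 -0.007  0.046] min [ 0.451 -0.019  0.042] max [0.481 0.005 0.05 ]
side yellow [337. 266.] 71 mid [ 0.481 -0.21   0.026] min [ 0.447 -0.227  0.001] max [ 0.514 -0.193  0.05 ]
side green [ 0.6453 -0.2343  0.004 ] [ 70 243 174]
side black [0.6373 0.0083 0.0022] [120  36  28]
side white [0.634  0.2623 0.0051] [  0   0 251]
side bench [ 0.3884  0.1293 -0.0008] [ 77  21 170]
[[13, 255, 133], [9, 185, 91], [21, 204, 144], [21, 200, 106], [179, 236, 177], [25, 255, 229]]
```

```bash
python3 - <<'E'
from vis import *
a=cv2.imread("pics/scene0.png")[130:235,130:490]; b=cv2.imread("pics/side0.png")[120:360,140:420]
cv2.imwrite("pics/sc_crop.png",cv2.resize(a,None,fx=2.2,fy=2.2,interpolation=2)); cv2.imwrite("pics/si_crop.png",cv2.resize(b,None,fx=2.4,fy=2.4,interpolation=2))
E
```

```text
(no output)
```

View pics/sc_crop.png

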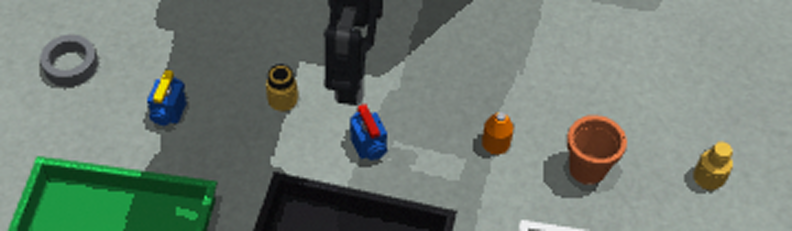

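The scene crop confirms everything is upright and reasonably spaced. I'll add the wrist view from the start pose, plus the tray outlines.

```bash
cat >> vis.py <<'E'
from scipy.spatial.transform import Rotation as Rot
def wristT(d,pos,quat):
    T=np.eye(4);T[:3,:3]=Rot.from_quat(quat).as_matrix();T[:3,3]=pos
    return T@np.array(d["mount"])
E
python3 - <<'E'
from vis import *
R['orange']=((7,190,60),(16,255,255)); R['yellow']=((24,200,60),(32,255,255))
from cell import r
d=dict(np.load("pics/wrist0.npz")); T=wristT(d,r.current_tool_pos(),r.current_ee_rot())
D={"scene":(dict(np.load("pics/scene0.npz")),None),"side":(dict(np.load("pics/side0.npz")),None),"wrist":(d,T)}
for n,(d,T) in D.items():
    for c,zl in [('red',.044),('yellow',.043),('orange',.005),('brass',.005),('brass',.035),('blue',.030)]:
        for cen,a,q in blobs(d,c,T):
            m=np.median(q,0)
            if not(0.35<m[0]<.55 and m[2]<.08): continue
            q=q[(q[:,2]>zl)&(q[:,2]<.06)]
            if len(q)<5: continue
            rc=cv2.minAreaRect((q[:,:2]*1000).astype(np.float32))
            p=q[:,:2]-q[:,:2].mean(0); e=np.linalg.svd(p,full_matrices=False)[2][0]
            print(n,c,zl,cen.round(),len(q),'mean',q.mean(0).round(4),'rect',np.round(rc[0],1),np.round(rc[1],1),'pca deg',np.degrees(np.arctan2(e[1],e[0])).round(1))
    P=cloud(d,T)
    H=hsv(d)
    for nm,m in dict(green=(H[...,0]>55)&(H[...,0]<85)&(H[...,1]>150),black=(H[...,2]<70),white=(H[...,1]<12)&(H[...,2]>150)).items():
        for lo,hi in [(.024,.036)]:
            c0=dict(green=(.64,-.24),black=(.63,0),white=(.63,.25))[nm]
            k=m&(P[...,2]>lo)&(P[...,2]<hi)&(abs(P[...,0]-c0[0])<.12)&(abs(P[...,1]-c0[1])<.13)
            if k.sum()<30: continue
            rc=cv2.minAreaRect((P[k][:,:2]*1000).astype(np.float32)); print(n,nm,k.sum(),[np.round(x,1) for x in rc])
E
```

```text
scene red 0.044 [297. 185.] 49 mean [ 0.4739 -0.006   0.0471] rect [474.4  -5.7] [39.1  9.1] pca deg 32.3
scene yellow 0.043 [204. 169.] 54 mean [ 0.4704 -0.2225  0.0468] rect [ 469.6 -222.6] [ 8.5 38.7] pca deg -2.4
scene orange 0.005 [356. 191.] 170 mean [0.454  0.1247 0.0283] rect [451.7 124.3] [28.8 19.2] pca deg 87.3
scene brass 0.005 [258. 171.] 171 mean [ 0.4385 -0.1051  0.0286] rect [ 433.2 -107. ] [29.6 30.9] pca deg 103.3
scene brass 0.005 [205. 168.] 41 mean [ 0.4667 -0.2211  0.0447] rect [ 469.6 -222.4] [38.9 10. ] pca deg -1.1
scene brass 0.005 [454. 205.] 260 mean [0.454  0.3421 0.0319] rect [451.1 343.2] [30.8 27.5] pca deg -106.9
scene brass 0.035 [258. 171.] 51 mean [ 0.4317 -0.1071  0.043 ] rect [ 430.6 -106.6] [24.8 25. ] pca deg 112.2
scene brass 0.035 [205. 168.] 41 mean [ 0.4667 -0.2211  0.0447] rect [ 469.6 -222.4] [38.9 10. ] pca deg -1.1
scene brass 0.035 [454. 205.] 94 mean [0.4505 0.343  0.0472] rect [449.1 343. ] [19.7 22.8] pca deg 73.6
scene blue 0.03 [206. 177.] 86 mean [ 0.4717 -0.2198  0.0338] rect [ 468.4 -222.9] [29.2 45.7] pca deg -34.0
scene blue 
[... 2729 characters left out ...]
11.9] pca deg -37.8
wrist brass 0.035 [196. 252.] 117 mean [ 0.4299 -0.0993  0.0441] rect [ 429.7 -100.4] [25.8 16.3] pca deg 5.5
wrist brass 0.035 [224. 338.] 160 mean [ 0.4654 -0.2196  0.0461] rect [ 467.5 -221.8] [10.5 38.8] pca deg -0.2
wrist blue 0.03 [222. 180.] 420 mean [ 0.4732 -0.003   0.0354] rect [472.6  -4.3] [45.7 29.4] pca deg 179.3
wrist blue 0.03 [229. 323.] 241 mean [ 0.4694 -0.2137  0.0344] rect [ 468.4 -216.3] [19.8 47.5] pca deg -6.7
wrist green 951 [array([ 647. , -228.3]), array([164.7, 181. ]), np.float64(0.7)]
wrist black 4353 [array([629.7,  -1.4]), array([187., 166.]), np.float64(86.5)]
wrist white 1742 [array([633.9, 171.7]), array([165.4,  27.5]), np.float64(0.8)]
```

The scene and wrist views agree to about 2–3 mm. The side view is shifted by about 6 mm in x, so I'll rely on the wrist. I'm writing the pick and place helpers, then starting with the ring coupling.

```bash
cat > ops.py <<'E'
from vis import *
from cell import r, optics
def quat(deg):
    a=np.radians(deg); y=np.array([np.cos(a),np.sin(a),0]); x=np.array([-np.sin(a),np.cos(a),0])
    return Rot.from_matrix(np.stack([x,y,[0,0,-1.]],1)).as_quat()
ZG=0.028
def look(name):
    p,q=r.current_tool_pos(),r.current_ee_rot(); d=optics.get_image("wrist")
    cv2.imwrite("pics/%s.png"%name,d["pixels"][:,:,::-1]); T=wristT(d,p,q); return d,T,cloud(d,T)
def top(d,P,xy,ztop,band=.004,rad=.035):
    """centre, size and long-axis angle of the top face near xy"""
    k=(np.hypot(P[...,0]-xy[0],P[...,1]-xy[1])<rad)&(abs(P[...,2]-ztop)<band)&(d["depth"]>0)
    n,l,s,_=cv2.connectedComponentsWithStats(k.astype(np.uint8)); i=1+np.argmax(s[1:,4]); q=P[l==i]
    c,sz,_=cv2.minAreaRect((q[:,:2]*1000).astype(np.float32)); p=q[:,:2]-q[:,:2].mean(0)
    e=np.linalg.svd(p,full_matrices=False)[2][0]; a=np.degrees(np.arctan2(e[1],e[0])); a=(a+90)%180-90
    return np.array(c)/1000,np.round(sz,1),a,len(q),q[:,2].mean()
def hover(xy,deg,z=.19): r.move_to([xy[0],xy[1],z],quat(deg))
def grab(xy,deg,squeeze=40,opening=.65):
    r.set_gripper(opening,squeeze)
    r.move_to([xy[0],xy[1],.10],quat(deg))
    r.move_linear([xy[0],xy[1],ZG],vel=.1)
    f0=r.current_contact_force(); r.set_gripper(0,squeeze)
    print("opening mm",r.current_opening()*85,"dF",np.round(r.current_contact_force()-f0,2),"tcp",np.round(r.current_tool_pos(),4))
    r.move_linear([xy[0],xy[1],.13],vel=.15)
    print("lifted opening",r.current_opening()*85,"F",r.current_contact_force().round(2),"t",r.current_t())
def put(xy,deg,floor=.004,rel=.62):
    r.move_to([xy[0],xy[1],.13],quat(deg))
    r.move_linear([xy[0],xy[1],ZG+floor+.012],vel=.12)
    f0=np.array(r.current_contact_force()); z=ZG+floor+.003
    r.move_linear([xy[0],xy[1],z],vel=.03)
    for i in range(10):
        f=np.array(r.current_contact_force())-f0
        if f[2]>1.5: break
        z-=.0007; r.move_linear([xy[0],xy[1],z],vel=.02)
    print("contact z",z-ZG,"df",f.round(2),"tcp",np.round(r.current_tool_pos(),4))
    r.set_gripper(rel); r.move_linear([xy[0],xy[1],.14],vel=.15); print("t",r.current_t())
E
python3 - <<'E'
from ops import *
hover((.430,-.106),0); d,T,P=look("h_ring"); print(r.current_t())
for z in (.044,.042): print(top(d,P,(.430,-.106),z))
E
```

```text
0.925
(array([ 0.4303699 , -0.10656451]), array([26.7, 26.4]), np.float64(88.75620352514775), 655, np.float64(0.04560440369242396))
(array([ 0.4303699 , -0.10656451]), array([26.7, 26.4]), np.float64(78.38289688818256), 400, np.float64(0.04490410104186836))
```

View pics/h_ring.png

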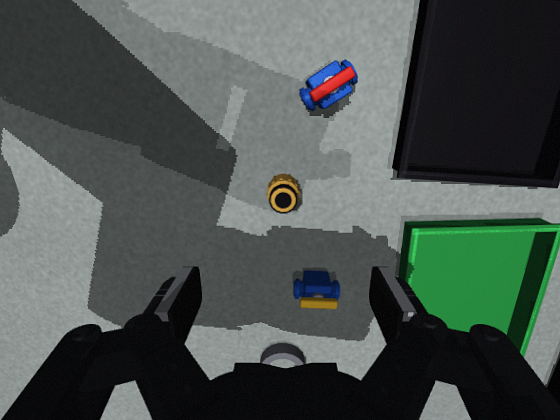

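The wrist picture shows the ring coupling alone between the jaws at (283,198), with the valves well clear at (328,85) and (317,290). I'll pick and place it now.

```bash
python3 - <<'E'
from ops import *
xy=(.4304,-.1066)
grab(xy,0); d,T,P=look("g_ring")
put((.630,-.042),0); d,T,P=look("p_ring"); print(top(d,P,(.630,-.042),.048))
E
```

```text
opening mm 30.32039314084631 dF [-1.4   0.62  8.66] tcp [ 0.4307 -0.1067  0.0288]
lifted opening 30.4071051774105 F [-0.37  0.43 -1.  ] t 3.8167
contact z 0.004200000000000006 df [-2.96 -0.3   6.74] tcp [ 0.63   -0.042   0.0328]
t 8.25
(array([ 0.63119135, -0.04183139]), array([27. , 26.6]), np.float64(-84.62409340173924), 976, np.float64(0.04953746279791612))
```

View pics/p_ring.png

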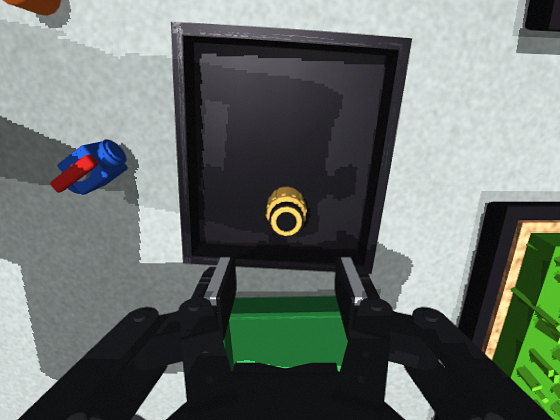

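The ring coupling stands upright in the black tray at (287,215), at the right height and 1 mm from target. Next is the plain coupling.

```bash
python3 - <<'E'
from ops import *
g=(.4485,.343)
hover(g,0); d,T,P=look("h_plain"); c,*rest=top(d,P,g,.053); print(c,rest)
if np.hypot(*(c-g))<.012 and max(rest[0])<26:
    grab(c,0); put((.631,.038),0); d,T,P=look("p_plain"); print(top(d,P,(.631,.038),.057),top(d,P,(.630,-.042),.049))
E
```

```text
[0.44624377 0.34621759] [array([19.7, 18.9]), np.float64(17.560360513505188), 361, np.float64(0.05302660158306063)]
opening mm 30.320204692244122 dF [-0.78 -0.16  6.34] tcp [0.4466 0.3464 0.0288]
lifted opening 30.542503174436444 F [-1.09 -0.47 -1.01] t 12.6333
contact z 0.004200000000000006 df [-2.69  0.21  7.73] tcp [0.6311 0.038  0.0329]
t 17.5167
(array([0.63186914, 0.03801137]), array([19.2, 18.6]), np.float64(-18.490569805744386), 528, np.float64(0.05703307775916791)) (array([ 0.63111566, -0.04123369]), array([28.3, 25.8]), np.float64(-88.68742424073352), 743, np.float64(0.049311380175727434))
```

View pics/h_plain.png

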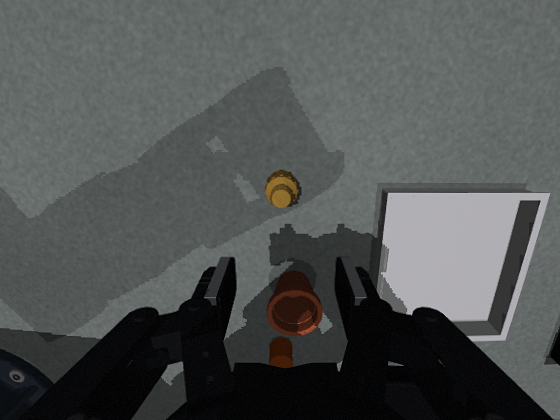

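```bash
ls pics
```

```text
g_ring.png
h_plain.png
h_ring.png
p_plain.png
p_ring.png
sc_crop.png
scene0.npz
scene0.png
si_crop.png
side0.npz
side0.png
wrist0.npz
wrist0.png
```

The hover picture shows the plain coupling at (282,190), clear of the pot at (295,310). After placing, both tops in the black tray read the expected heights. Next is the red valve.

```bash
python3 - <<'E'
from ops import *
g=(.472,-.005)
hover(g,-58); d,T,P=look("h_red"); c,*rest=top(d,P,g,.048,band=.003); print(c,rest)
if np.hypot(*(c-g))<.012 and abs(rest[1]-32)<6:
    grab(c,rest[1]-90); put((.634,.211),0); d,T,P=look("p_red"); print(top(d,P,(.634,.211),.052,band=.003))
E
```

```text
[ 0.47147726 -0.005871  ] [array([39.7,  9.3]), np.float64(31.39557649602088), 423, np.float64(0.048448604075825685)]
opening mm 29.265150363327695 dF [-1.03  0.1   6.6 ] tcp [ 0.4719 -0.0059  0.0287]
lifted opening 28.75298745428688 F [ 0.97 -1.06 -1.1 ] t 21.2083
contact z 0.004200000000000006 df [-2.47 -1.67  5.92] tcp [0.6341 0.211  0.0327]
t 25.7917
(array([0.63528516, 0.21015176]), array([40.3,  9.9]), np.float64(89.40508322325093), 664, np.float64(0.05239553681565536))
```

```bash
python3 - <<'E'
import cv2,numpy as np
a=cv2.imread("pics/h_red.png");b=cv2.imread("pics/p_red.png")
cv2.imwrite("pics/red2.png",cv2.resize(np.hstack([a,b]),(800,300),interpolation=cv2.INTER_AREA))
E
```

```text
(no output)
```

View pics/red2.png

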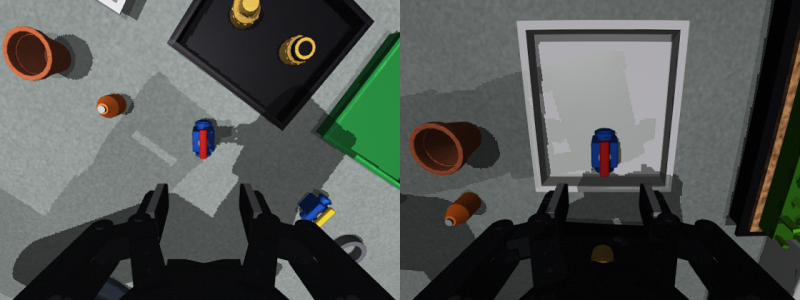

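On the left, both couplings are standing in the black tray. On the right, the red valve is upright inside the white tray at (603,150). Next is the yellow valve.

```bash
python3 - <<'E'
from ops import *
g=(.468,-.222)
hover(g,-91.5); d,T,P=look("h_yel"); c,*rest=top(d,P,g,.048,band=.003); print(c,rest,r.current_q().round(2))
k=(P[...,2]>.012)&(P[...,2]<.022)&(d["pixels"].std(-1)<12)&(abs(P[...,1]+.32)<.06)&(abs(P[...,0]-.43)<.08)
print('tape',k.sum(), P[k].min(0) if k.any() else 0,P[k].max(0) if k.any() else 0)
if np.hypot(*(c-g))<.012 and abs(rest[1]+1)<6:
    grab(c,rest[1]-90); put((.634,.291),0); d,T,P=look("p_yel"); print(top(d,P,(.634,.291),.052,band=.003),top(d,P,(.634,.211),.052,band=.003))
E
python3 - <<'E'
import cv2,numpy as np
a=cv2.imread("pics/h_yel.png");b=cv2.imread("pics/p_yel.png")
cv2.imwrite("pics/yel2.png",cv2.resize(np.hstack([a,b]),(800,300),interpolation=cv2.INTER_AREA))
E
```

```text
[ 0.46774521 -0.22295303] [array([10. , 39.4]), np.float64(-2.823122694994595), 429, np.float64(0.04837733386433158)] [-0.53  0.37  1.8   0.    0.97  1.06]
tape 1490 [ 0.39970564 -0.37493976  0.01202876] [ 0.45771632 -0.31583943  0.02199693]
opening mm 29.21208400150187 dF [-0.43  1.08  8.62] tcp [ 0.4681 -0.2232  0.0287]
lifted opening 29.517811324970204 F [-0.76  0.19 -1.22] t 30.3167
contact z 0.004200000000000006 df [-2.95  0.04  6.22] tcp [0.634  0.291  0.0327]
t 35.8
(array([0.63527014, 0.2899556 ]), array([40. ,  9.9]), np.float64(89.32465557877737), 659, np.float64(0.05232569735910566)) (array([0.63531586, 0.21080501]), array([ 9.6, 40.5]), np.float64(-89.86371357561771), 483, np.float64(0.05220451155529343))
```

View pics/yel2.png

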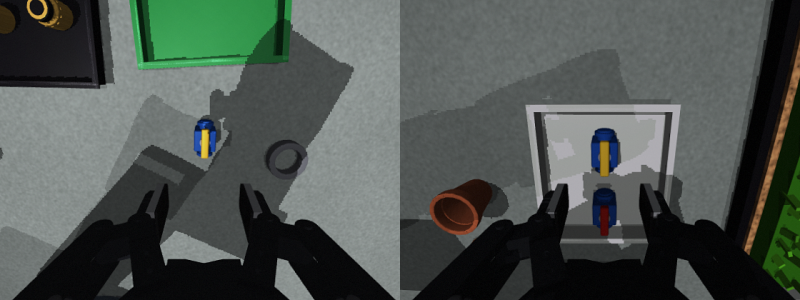

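Both valves stand in the white tray, yellow at (605,153) and red at (604,212). The tape roll was well clear of the jaws. The nozzle is last.

```bash
python3 - <<'E'
from ops import *
g=(.4455,.1265)
hover(g,0); d,T,P=look("h_noz"); 
k=(np.hypot(P[...,0]-g[0],P[...,1]-g[1])<.03)
for z,b in ((.049,.003),(.030,.003)): print(top(d,P,g,z,b))
c,*rest=top(d,P,g,.049,.003)
if np.hypot(*(c-g))<.012 and max(rest[0])<20:
    grab(c,0); put((.648,-.232),0); d,T,P=look("p_noz"); print(top(d,P,(.648,-.232),.053,.003))
E
python3 - <<'E'
import cv2,numpy as np
a=cv2.imread("pics/h_noz.png");b=cv2.imread("pics/p_noz.png")
cv2.imwrite("pics/noz2.png",cv2.resize(np.hstack([a,b]),(800,300),interpolation=cv2.INTER_AREA))
E
```

```text
(array([0.4441311, 0.1262259]), array([15.8, 14.5]), np.float64(-21.31857661301845), 203, np.float64(0.04859406195638888))
(array([0.44548279, 0.13613106]), array([ 8.7, 26.5]), np.float64(-5.739033734148833), 60, np.float64(0.030886730028210845))
opening mm 28.4275053113435 dF [-1.96  0.36  7.66] tcp [0.4445 0.1263 0.0287]
lifted opening 28.146281071414453 F [-0.1   0.17 -0.72] t 39.6167
contact z 0.004200000000000006 df [-3.87  2.17  5.63] tcp [ 0.648  -0.232   0.0328]
t 44.6833
(array([ 0.6491203 , -0.23222672]), array([15.3, 15.2]), np.float64(-5.3679334710794535), 297, np.float64(0.05267983880468076))
```

View pics/noz2.png

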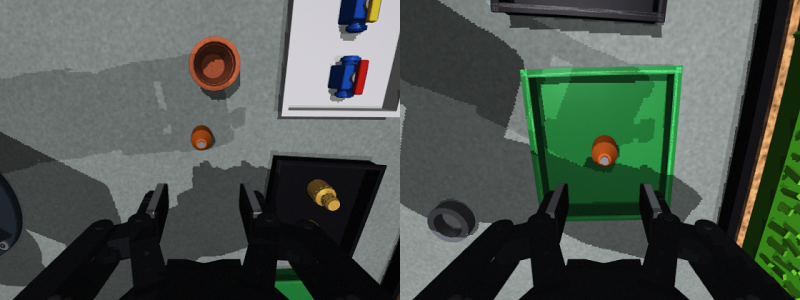

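The nozzle stands upright in the green tray at (604,152). Now I'll retreat to the start pose for a final check of everything, including the pot and tape.

```bash
python3 - <<'E'
from ops import *
r.move_to([.55,0,.253],quat(0)); r.sleep(.3)
d0=dict(np.load("pics/scene0.npz")); d=optics.get_image("scene"); cv2.imwrite("pics/final.png",d["pixels"][:,:,::-1])
for nm,x in (("before",d0),("after",d)):
    P=cloud(x)
    for o,c,zl,zh in (("pot",(.455,.223),.045,.062),("tape",(.43,-.345),.012,.024)):
        k=(np.hypot(P[...,0]-c[0],P[...,1]-c[1])<.05)&(P[...,2]>zl)&(P[...,2]<zh); q=P[k]; print(nm,o,((q.min(0)+q.max(0))/2).round(4))
P=cloud(d)
for n,xy,z in (("ring",(.63,-.042),.048),("plain",(.631,.038),.056),("red",(.634,.211),.051),("yel",(.634,.291),.051),("noz",(.648,-.232),.053)):
    try: print(n,top(d,P,xy,z))
    except Exception as e: print(n,e)
print(r.current_t(), r.current_contact_force())
E
```

```text
before pot [0.4607 0.2217 0.0526]
before tape [ 0.4301 -0.3466  0.0177]
after pot [0.4602 0.2215 0.0526]
after tape [ 0.4305 -0.346   0.0176]
ring (array([ 0.63206958, -0.04272648]), array([26.9, 25.6]), np.float64(34.185131608971474), 130, np.float64(0.04772934932753741))
plain (array([0.63395911, 0.03641254]), array([17.9, 18.2]), np.float64(-76.75713542044201), 65, np.float64(0.05553945897692062))
red (array([0.63615955, 0.20844379]), array([11.9, 39.6]), np.float64(-89.01006179898627), 96, np.float64(0.050314939427820414))
yel (array([0.63624011, 0.28841165]), array([10.4, 37.8]), np.float64(89.09123657127725), 97, np.float64(0.05023877263771208))
noz (array([ 0.6507049 , -0.23259737]), array([11.7, 12. ]), np.float64(-10.131719360939215), 29, np.float64(0.05209709703113695))
46.15 [-0.48969028  0.05470669 -0.60063322]
```

View pics/final.png

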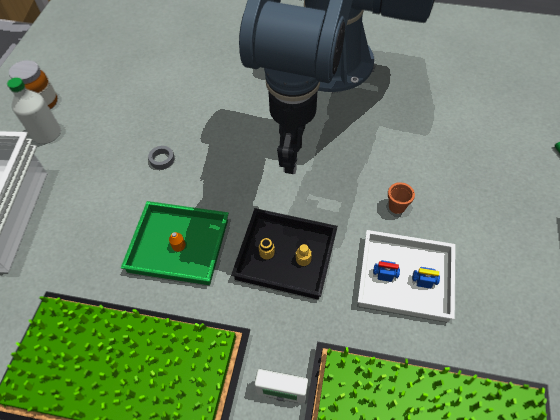

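The final picture shows the nozzle at (177,240) in green, the couplings at (266,248) and (304,254) in black, and the valves at (387,270) and (427,277) in white. The pot and tape haven't moved, so I'm handing in.

```bash
python3 -c "
from cell import r
r.hand_in(); print(r.current_t())"
```

```text
the job is handed in; nothing more can be done
the job is handed in; nothing more can be done
```

All five fittings are in their trays and the job is handed in, after about 46 s on the robot's clock. I placed the couplings first (black tray), then the valves (white), then the nozzle (green), lowering each one slowly until it touched the floor before letting go.

- **Placing:** in the last pictures every fitting stands upright on its tray floor. Tops were at the expected heights within about 2 mm and positions within about 3 mm of target.
- **Pot and tape:** both read within 1 mm of where they started, which is the measurement noise.
- **Forces:** the tool force changed by 6–9 N upward as the jaws closed on each fitting. That may be the fingertips brushing the bench. It is well below the limits.
- **Disagreement:** the side camera read about 4–8 mm off in x from the other two, so I used the wrist and scene cameras instead.

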